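Close the filter holder with the pin spanner

TASK

Take the pin spanner from its black rest and put both of its pins into the two holes of the filter holder's ring, feeling for the holes with light pressure, never leaning hard on it. Keep the pins fully in the holes and turn the ring clockwise (seen from above) until it stops, fully home. Then lift the spanner out and stand it back upright in the slot of its rest, let go of it, and leave the other things on the bench alone.

Things in the scene. Friction and masses are not known exactly. Their poses are not given: they have to be found in the camera images.
- holder: The filter holder, fixed to the bench: dark round foot (diameter 116, 12 high), aluminium body, and on top a flat aluminium ring that turns about the holder's axis. Origin: on that axis at bench height; z up; a short brass nozzle, 28 above the bench, points to the holder's -x.
- ring_face (a point): Centre of the ring's flat top face, 70 above the holder's origin, axes as the holder's (it does not turn with the ring). Ring: outer diameter 78, bore 29 with a small glass. Two round through holes, diameter 8.5, 12 deep, lie opposite each other, each 25 from the axis, at an angle that ring tells only roughly.
- ring (a joint): Turn of the ring, rad; grows clockwise seen from above; 0 to 0.35 at the start, 1.1 is the solid stop, fully home. At reading q the line through the holes lies at 0.5 - q from the holder's x axis (anticlockwise from above) PLUS an unmeasured seating angle, each time different, -0.25 to 0.25: feel or look for it. Turning takes about 0.25 N m, so light rubbing does not turn it; it stays where left.
- spanner: Steel pin spanner, about 250 g: crossbar 68 long (x), 22 wide (y), 12 thick; two pins of diameter 7 stand 8 down from its underside at x = -25 and +25, ends tapered to diameter 3 over the last 3. Origin: centre of the crossbar's underside; z up. Same if turned half round. At the start it stands in the rest, up to 2 off centre, 0.05 rad askew. With the pins fully in the ring's holes the crossbar lies on the ring's face.
- spanner_grip (a point): Middle of the spanner's flat upright handle, 60 above the crossbar's underside, axes as the spanner's. The handle is 26 (x) by 18 (y) and reaches from 12 to 95 above the underside. Grip it here on its two 26 wide faces (18 apart, fingers closing along y), firmly, 40 N or more, as the load twists it.
- rest: The black spanner rest, fixed: a block 110 (x) by 60 (y) by 28 high. Origin: centre of its underside. In the middle of its top is a slot 63 (x) by 15 (y), 14 deep, for the two pins; the crossbar then lies on the block's top, so that the spanner's origin is 28 above the rest's.
- reagent: Bystander: small amber bottle, diameter 32, 60 high, standing; origin at its underside.
- marker: Bystander: black marker pen lying flat, 125 long (x), 12 thick.
- dish: Bystander: clear flat dish, diameter 72, 18 high.
- tape: Bystander: paper tape roll lying flat, diameter 56, 18 high.
- pipette: Bystander: white pipette lying along its x, about 250 long, 26 wide, 24 high.
- jar: Bystander: glass jar with blue lid, diameter 60, 85 high.
Not all that is in view belongs to the job. Leave any green look-alike of the spanner alone.

How it is judged:
By the outcome, as a careful person would: the job done as asked, in the order asked, and still so for the second after the job is handed in, with the robot touching nothing.
It also fails if it takes over 72 s, if anything falls off the work surface, if the arm or the gripper's body presses on something with over 40 N, if the wrist force passes 120 N, or if a joint passes its speed limit or range.

ROBOT

A 6-joint arm with a two-finger parallel gripper is mounted at the origin on the work surface. World frame = base frame: x ahead of the robot, y to its left, z up, the work surface at z = 0. Lengths are in mm, angles in rad, forces in N, time in s.
With the tool pointing down it reaches from about 275 to 825 mm from the base axis. Payload 5.2 kg.
Tool frame: the origin (TCP) lies midway between the tips of the shut fingers; the grasp point (between the pads) lies 19 mm behind it; z points along the fingers, y is the line along which they close (so a half turn about z gives the same grasp; the last joint's range is limited). The gripper opens to 93 mm and grips with 3 to 60 N. Pads are 15 mm wide; open, the fingers measure 128 mm over their backs; the gripper's body (75 mm by 188 mm) begins 65 mm behind the grasp point.
Start: joints at [1.131, 0.259, 1.535, -0, 1.348, -0.203], TCP at [129.003, 534.661, 185.153] pointing down, gripper open.
Joint ranges: [-3.14, 3.14], [-0.91, 2.08], [0.19, 2.58], [-1.22, 4.36], [0.22, 2.71], [-3.12, 3.12]. Speed limits (rad/s): [2.57, 2.57, 3.14, 3.14, 3.14, 3.14].

INTERFACE

Orientations are given as a unit quaternion [x, y, z, w].
In Python, from bench import status, vision, job gives the robot as it stands.
- The arm moves only by the shell command python3 -m handwheel 'ROWS'. ROWS is JSON, a list of rows, each an object with "delta_pos": the shift along the world's x, y, z in cm, a list of three; "rotation": the turn, a rotation vector about the world's x, y, z in rad, a list of three; "jaw": the opening, from 0 (shut) to 1 (fully open). A call has 1 to 8 rows; each row shifts and turns the commanded pose from where the row before left it; what a row does not reach is not made up. A row lasts 1/8 s, in which the tool goes at most 62.5 mm and 10.7 degrees, less where a joint would pass 70% of its speed; a pose out of reach is approached as far as the arm can. A call with a gripper value outside its range is refused whole. The fingers move at their own pace and stop on an object; the grip force is fixed at half the most. Time passes only in rows, so rows that do not move let the fingers close. It gives the time, the measured TCP pose, the force, the opening and the grip force at its end, in the units of the state.
- status.get_state(): the state, without advancing time (a new reading comes with each control period).
- vision.grab_frame(name): name is "scene" or "top" or "wrist"; returns (picture, depth): 480x640x3 uint8, red, green, blue; 480x640 float32, mm along the optical axis (not along the pixel's ray), 0 where there is no reading.
- vision.camera_params(name): a dict with "mtx" (3x3 intrinsics, pixels), "dist" ([k1, k2, p1, p2, k3] as OpenCV has them; the pictures are not rectified), "position" and "attitude" of the camera in the world. Camera axes: x right, y down, z forward; pixel columns grow to the right and rows downward; lengths in mm; the calibration is good to about 2 mm. A picture is of the moment at which its call begins: read the wrist's pose just before it. camera_params takes no time and is no camera call; for the wrist camera it gives the pose at the moment of the call.
- job.job_done(): hands the job in; it is judged then, once.
The state is a dict: "time": time; "joint_pos": joint angles; "dq": joint speeds; "joint_torque": joint torques, N m; "eef_pos": TCP position; "eef_rot": TCP orientation; "force": force on the tool from outside, world axes, zero at the start; "moment": the same for the moment, N m; "grip_width": finger opening in mm; "gripper_force": force on a finger pad.
Only numpy, scipy, OpenCV 4.12 (cv2) and the standard library are available. Lean on these libraries where they do the work, as an engineer would, in place of code of your own. Each camera call takes 0.05 s, during which the arm holds its last target. There are 200 camera calls.

## Working session

There is one attempt and no reset: what is moved stays moved. The work goes in short steps, Python scripts to look and compute and a shell command to move; the robot and the scene stay as the last step left them, time stands still between calls to the robot, and variables do not carry over. Pictures are saved under pics/ and viewed, at most 10 in all, crops included, and the job is handed in when it is done.

```bash
mkdir -p pics; ls; cat > h.py <<'E'
import numpy as np,cv2
from bench import status,vision
from scipy.spatial.transform import Rotation as R
def Rm(a):
    a=np.array(a,float)
    return a if a.shape==(3,3) else R.from_quat(a).as_matrix()
def rays(p,uv):
    uv=np.array(uv,float).reshape(-1,1,2)
    n=cv2.undistortPoints(uv,np.array(p['mtx'],float),np.array(p['dist'],float)).reshape(-1,2)
    d=np.c_[n,np.ones(len(n))]@Rm(p['attitude']).T
    return np.array(p['position'],float),d
def onz(p,uv,z):
    c,d=rays(p,uv); return c+d*((z-c[2])/d[:,2])[:,None]
def cloud(p,D):
    v,u=np.mgrid[0:480,0:640]; c,d=rays(p,np.stack([u,v],-1).reshape(-1,2))
    P=c+d*D.reshape(-1,1); return P.reshape(480,640,3)
E
python3 - <<'E'
from h import *
s=status.get_state(); print(s['eef_pos'],s['eef_rot'],s['force'],s['grip_width'])
ims=[]
for n in ['scene','top','wrist']:
    p=vision.camera_params(n); im,D=vision.grab_frame(n)
    print(n,p['position'],p['attitude'],p['mtx'],p['dist'])
    np.savez('pics/'+n,im=im,D=D); 
    cv2.imwrite(f'pics/{n}0.png',im[:,:,::-1])
E
```

```text
pics
[128.74345193 534.11463397 184.34107497] [ 1.18114882e-01  9.92999538e-01 -8.45000607e-04 -2.81036939e-04] [0.30989886 0.06378984 0.11891758] 93.4234651489502
scene [1333.97700017 -394.19736588  925.18330004] [ 0.77080899  0.49190648 -0.21183273 -0.34497595] [[622.64540019   0.         314.78713509]
 [  0.         622.64540019 241.23088554]
 [  0.           0.           1.        ]] [-0.19420004  0.          0.          0.          0.        ]
top [ 287.30233095  -12.76583828 1291.01512372] [ 0.71236193 -0.69581309  0.06395728 -0.06552933] [[493.11538331   0.         326.84214914]
 [  0.         493.11538331 239.21575189]
 [  0.           0.           1.        ]] [-0.05788895  0.          0.          0.          0.        ]
wrist [ 62.40573267 551.16699243 384.13464637] [0.7796427  0.61356593 0.07734809 0.09854635] [[422.97636445   0.         313.46575847]
 [  0.         422.97636445 233.14398135]
 [  0.           0.           1.        ]] [-0.00413224  0.          0.          0.          0.        ]
```

View pics/top0.png

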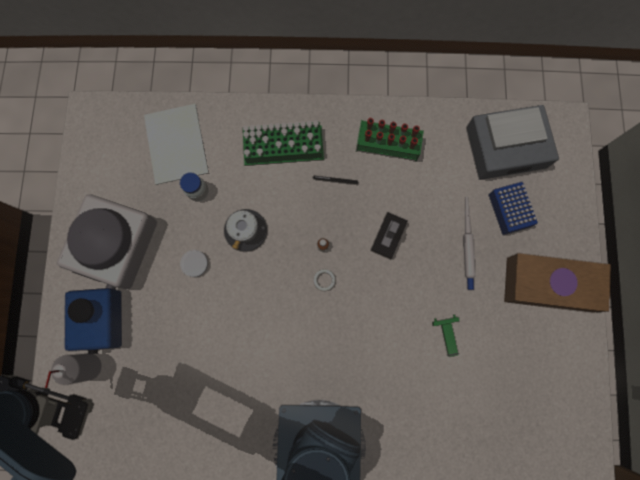

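View pics/scene0.png

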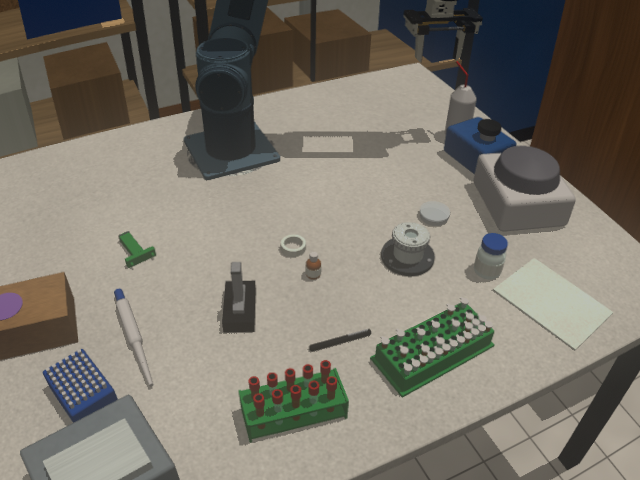

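The top view shows the robot base at the bottom (about 320,450). There are two spanner-like things:
- **Steel spanner:** it stands upright in the black rest at top (389,236), scene (238,290). It fits the description: steel, upright, in the black rest.
- **Green one:** it lies at top (447,335), and it's the look-alike to leave alone.

The holder is at top (244,229), with its brass nozzle at (237,244).

```bash
python3 - <<'E'
from h import *
p=vision.camera_params('top'); f=np.load('pics/top.npz'); im,D=f['im'],f['D']
P=cloud(p,D)
def box(m,z,name):
    c=max(cv2.findContours(m.astype(np.uint8),0,1)[0],key=cv2.contourArea)[:,0]
    w=onz(p,c,z)[:,:2].astype(np.float32); r=cv2.minAreaRect(w); b=cv2.boxPoints(r)
    e=b[1]-b[0],b[2]-b[1]; l=max(e,key=np.linalg.norm); a=np.arctan2(l[1],l[0])
    print(name,'c',np.round(r[0],1),'size',np.round(r[1],1),'long axis',round(float((a+np.pi/2)%np.pi-np.pi/2),3))
v,u=np.mgrid[0:480,0:640]
reg=(abs(u-389)<30)&(abs(v-236)<35)
box(reg&(P[:,:,2]>18)&(P[:,:,2]<150)&(im.max(2)<75),28,'rest dark')
box(reg&(P[:,:,2]>18),28,'rest all')
for zl,zh,zz in((34,60,40),(95,140,123)):
    m=reg&(P[:,:,2]>zl)&(P[:,:,2]<zh); print(m.sum(),np.median(P[m],0)); 
    if m.sum()>4: box(m,zz,f'z{zz}')
reg=(abs(u-244)<35)&(abs(v-229)<35)
m=reg&(P[:,:,2]>62)&(P[:,:,2]<80);print('ringz',np.median(P[m],0));box(m,70,'ring')
m=reg&(P[:,:,2]>6); box(m,12,'foot')
# brass
hsv=cv2.cvtColor(im,cv2.COLOR_RGB2HSV)
m=reg&(hsv[:,:,1]>110)&(hsv[:,:,0]>10)&(hsv[:,:,0]<35)
w=onz(p,np.c_[u[m],v[m]],28);print('brass',m.sum(),w.mean(0))
a=cv2.resize(im[195:275,350:430,::-1],(400,400),interpolation=2)
b=cv2.resize(im[189:269,204:284,::-1],(400,400),interpolation=2)
cv2.imwrite('pics/crop1.png',np.hstack([a,b]))
E
```

```text
rest dark c [ 536.6 -169.1] size [ 59.2 111.9] long axis -0.394
rest all c [ 536.9 -168.7] size [ 60.2 112.2] long axis -0.394
111 [ 521.49208099 -161.20362264   38.88107832]
z40 c [ 537.3 -168.3] size [21.9 68.5] long axis -0.401
100 [ 535.53709958 -167.59164058  120.97148518]
z123 c [ 534.6 -167.4] size [18.3 32.3] long axis -0.451
ringz [543.78360463 210.82299294  68.77628605]
ring c [544.2 210. ] size [75.7 73.9] long axis 0.05
foot c [544.7 210.6] size [113.7 112.2] long axis 0.024
brass 35 [502.34556428 229.62534678  28.        ]
```

View pics/crop1.png

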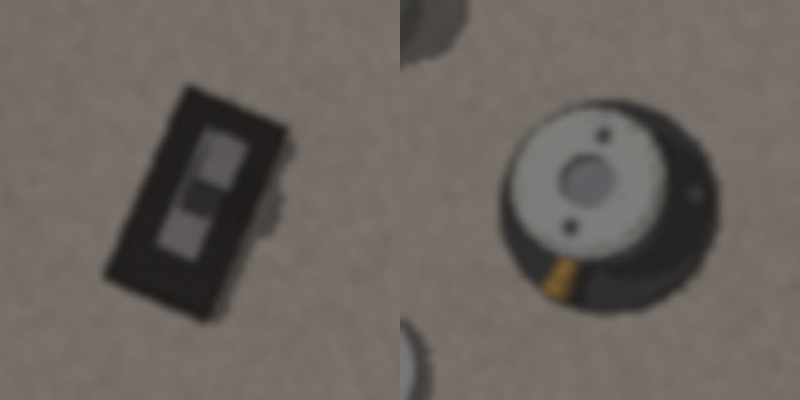

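The crop confirms it: the steel spanner is upright in the black rest. The ring has two dark holes, at crop (604,134) and (570,227). I'll go over the ring on the way and measure the hole line with the wrist camera.

```bash
python3 -m handwheel '[{"delta_pos":[0,0,5],"rotation":[0,0,0],"jaw":1},{"delta_pos":[0,0,5],"rotation":[0,0,0],"jaw":1},{"delta_pos":[4.6,-3.6,0],"rotation":[0,0,0],"jaw":1},{"delta_pos":[4.6,-3.6,0],"rotation":[0,0,-0.05],"jaw":1},{"delta_pos":[4.6,-3.6,0],"rotation":[0,0,-0.05],"jaw":1},{"delta_pos":[4.6,-3.6,0],"rotation":[0,0,-0.05],"jaw":1},{"delta_pos":[4.6,-3.6,0],"rotation":[0,0,0],"jaw":1},{"delta_pos":[4.6,-3.6,0],"rotation":[0,0,0],"jaw":1}]'
python3 -m handwheel '[{"delta_pos":[4.6,-3.6,0],"rotation":[0,0,0],"jaw":1},{"delta_pos":[4.6,-3.6,-3],"rotation":[0,0,0],"jaw":1},{"delta_pos":[4.6,-3.6,-4],"rotation":[0,0,0],"jaw":1},{"delta_pos":[0,0,-4],"rotation":[0,0,0],"jaw":1},{"delta_pos":[0,0,-3],"rotation":[0,0,0],"jaw":1},{"delta_pos":[0,0,0],"rotation":[0,0,0],"jaw":1}]'
python3 - <<'E'
from h import *
s=status.get_state(); print(s['eef_pos'],s['eef_rot'],s['force'],s['dq'],s['time'])
im,D=vision.grab_frame('wrist'); p=vision.camera_params('wrist')
np.savez('pics/w1',im=im,D=D); cv2.imwrite('pics/w1.png',im[:,:,::-1])
import json;json.dump({k:np.array(p[k]).tolist() for k in p},open('pics/w1.json','w'))
E
```

```text
time: 1.15
eef_pos: [406.1, 317.2, 285.0]
eef_rot: [0.192, 0.981, 0.0, -0.0]
force: [0.6, 1.0, 0.2]
grip_width: 93.0
gripper_force: 0.0
time: 1.9
eef_pos: [533.3, 216.0, 148.5]
eef_rot: [0.192, 0.981, -0.001, -0.003]
force: [-0.1, 0.8, 0.9]
grip_width: 92.6
gripper_force: 0.0
[533.29325637 215.95339777 148.47210705] [ 0.19240682  0.98130986 -0.00121438 -0.00301575] [-0.12574199  0.82617969  0.88351948] [ 0.00945084 -0.04034002 -0.06935895  0.00193115  0.02815523 -0.00086074] 1.9
```

View pics/w1.png

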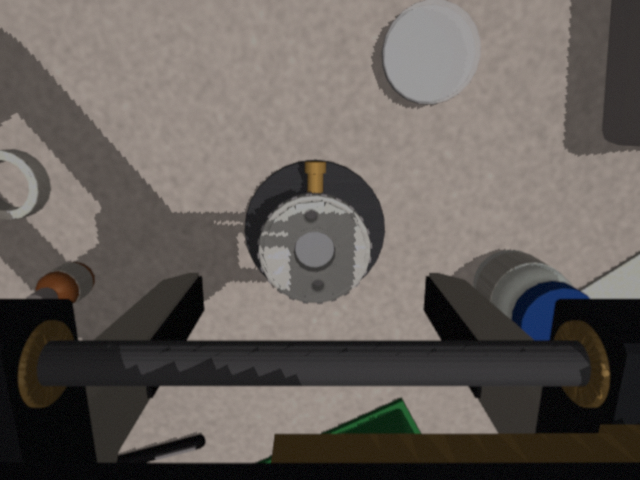

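The wrist view shows the ring at about (315,248). Its holes are at about (312,216) and (318,286), and the nozzle is at about (316,178). I'll refine these with masks and cross-check against the top view.

```bash
cat > ring.py <<'E'
from h import *
def measure(im,D,p,c,h1,h2,noz):
    v,u=np.mgrid[0:480,0:640]; P=cloud(p,D); hsv=cv2.cvtColor(im,cv2.COLOR_RGB2HSV); g=cv2.cvtColor(im,cv2.COLOR_RGB2GRAY).astype(float)
    near=np.hypot(u-c[0],v-c[1])<80
    m=near&(P[:,:,2]>60)&(P[:,:,2]<80)
    k=max(cv2.findContours(m.astype(np.uint8),0,1)[0],key=cv2.contourArea)[:,0]
    w=onz(p,k,70)[:,:2].astype(np.float32); e=cv2.fitEllipse(w); mc=cv2.minEnclosingCircle(w); print('ring z',np.median(P[m][:,2]),e,mc)
    hs=[]
    for h in (h1,h2):
        q=np.hypot(u-h[0],v-h[1])<11; bg=np.percentile(g[q],60); lo=g[q].min(); wt=np.where(q,np.clip((bg+lo)/2-g,0,None),0)
        n,l,st,cc=cv2.connectedComponentsWithStats((wt>0).astype(np.uint8))
        i=1+np.argmin(np.hypot(*(cc[1:]-h).T)); print('hole px',cc[i],st[i,4],bg,lo); hs.append(onz(p,cc[i],70)[0][:2])
    hs=np.array(hs); d=hs[1]-hs[0]; print('holes',hs,'mid',hs.mean(0),'dist',np.hypot(*d),'ang',np.arctan(d[1]/d[0]))
    b=(np.hypot(u-noz[0],v-noz[1])<30)&(hsv[:,:,1]>110)&(hsv[:,:,0]>8)&(hsv[:,:,0]<35)
    B=onz(p,np.array([u[b].mean(),v[b].mean()]),31)[0][:2]; x=hs.mean(0)-B; print('noz',B,b.sum(),'holder x ang',np.arctan2(x[1],x[0]))
E
python3 - <<'E'
from ring import *; import json
f=np.load('pics/w1.npz'); measure(f['im'],f['D'],json.load(open('pics/w1.json')),(315,248),(312,216),(318,286),(316,178))
f=np.load('pics/top.npz'); p=vision.camera_params('top'); 
h=onz(p,[[244.8,215.8],[238,234.4]],70)[:,:2]; d=h[0]-h[1]; print(h.mean(0),np.hypot(*d),np.arctan2(d[1],d[0]))
E
```

```text
ring z 71.9483177710195 ((549.2261352539062, 212.00180053710938), (77.66993713378906, 79.12300872802734), 65.45389556884766) ((549.1502685546875, 211.86236572265625), 40.4250373840332)
hole px [310.46902655 216.66371681] 113 96.0 57.0
hole px [317.4368932  285.39805825] 103 92.0 54.0
holes [[526.52683454 218.51498879]
 [574.29101471 204.24776152]] mid [550.40892462 211.38137516] dist 49.849480259577014 ang -0.29026498875804213
noz [505.95480059 230.13924533] 561 holder x ang -0.39929307759523747
[545.10354001 210.13583493] 50.74183406635632 -0.29219379707247123
```

```bash
python3 -m handwheel '[{"delta_pos":[0,-3,5],"rotation":[0,0,-0.02],"jaw":1},{"delta_pos":[0,-6,2],"rotation":[0,0,0],"jaw":1},{"delta_pos":[0,-6,0],"rotation":[0,0,0],"jaw":1},{"delta_pos":[0,-6,0],"rotation":[0,0,0],"jaw":1},{"delta_pos":[0,-6,0],"rotation":[0,0,0],"jaw":1},{"delta_pos":[0,-6,0],"rotation":[0,0,0],"jaw":1},{"delta_pos":[0,-5,0],"rotation":[0,0,0],"jaw":1},{"delta_pos":[0,0,0],"rotation":[0,0,0],"jaw":1}]'
python3 -m handwheel '[{"delta_pos":[0,0,0],"rotation":[0,0,0],"jaw":1}]'
python3 - <<'E'
from h import *
im,D=vision.grab_frame('wrist'); p=vision.camera_params('wrist'); s=status.get_state(); print(s['eef_pos'],s['eef_rot'],s['dq'])
P=cloud(p,D); v,u=np.mgrid[0:480,0:640]
def box(m,z,name):
    c=max(cv2.findContours(m.astype(np.uint8),0,1)[0],key=cv2.contourArea)[:,0]
    w=onz(p,c,z)[:,:2].astype(np.float32); r=cv2.minAreaRect(w); b=cv2.boxPoints(r)
    e=b[1]-b[0],b[2]-b[1]; l=max(e,key=np.linalg.norm); a=np.arctan2(l[1],l[0])
    print(name,m.sum(),'c',np.round(r[0],1),'size',np.round(r[1],1),'long axis',round(float((a+np.pi/2)%np.pi-np.pi/2),3))
near=np.hypot(P[:,:,0]-536,P[:,:,1]+168)<75
box(near&(P[:,:,2]>18)&(P[:,:,2]<150),28,'rest'); box(near&(P[:,:,2]>33)&(P[:,:,2]<48),40,'bar');box(near&(P[:,:,2]>117)&(P[:,:,2]<132),123,'handle top')
cv2.imwrite('pics/w2.png',im[:,:,::-1])
E
```

```text
time: 2.95
eef_pos: [536.0, -166.4, 223.0]
eef_rot: [0.204, 0.979, -0.001, 0.002]
force: [-0.7, 1.1, 1.3]
grip_width: 93.3
gripper_force: 0.0
time: 3.08
eef_pos: [535.8, -162.3, 222.5]
eef_rot: [0.202, 0.979, 0.0, 0.001]
force: [-1.0, 0.0, 0.9]
grip_width: 93.2
gripper_force: 0.0
[ 535.82827242 -161.64210256  222.26346026] [2.01525819e-01 9.79482849e-01 2.23619375e-05 8.31925197e-04] [ 0.01685639  0.00131564  0.00989609 -0.00246765 -0.00398129 -0.00344892]
rest 7233 c [ 540.7 -169.5] size [ 59.4 110.6] long axis -0.392
bar 690 c [ 540.  -168.5] size [21.8 65.5] long axis -0.403
handle top 892 c [ 540.5 -168.8] size [18.1 26.4] long axis -0.404
```

View pics/w2.png

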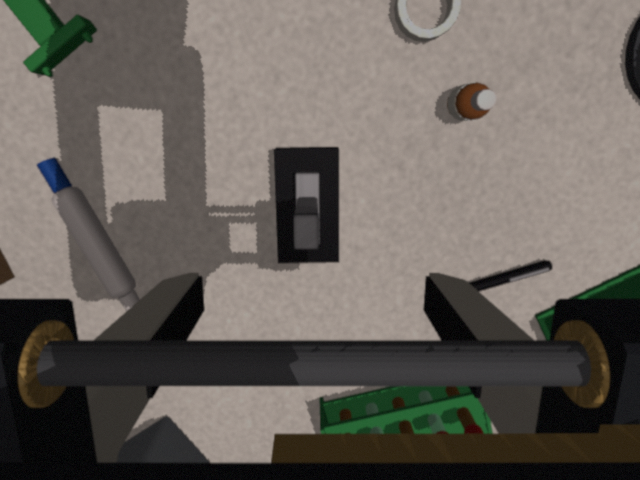

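The wrist view shows the spanner handle at about (306,208) in the rest. The wrist and top cameras differ by about 4 mm along x. If I turn the wrist and look again, a bias in the wrist camera will turn with it, which separates it from the true position.

```bash
python3 -m handwheel '[{"delta_pos":[0,-0.35,0],"rotation":[0,0,-0.18],"jaw":1},{"delta_pos":[0,-0.35,0],"rotation":[0,0,-0.18],"jaw":1},{"delta_pos":[0,0,0],"rotation":[0,0,-0.18],"jaw":1},{"delta_pos":[0,0,0],"rotation":[0,0,-0.18],"jaw":1},{"delta_pos":[0,0,0],"rotation":[0,0,-0.18],"jaw":1},{"delta_pos":[0,0,0],"rotation":[0,0,-0.18],"jaw":1},{"delta_pos":[0,0,0],"rotation":[0,0,-0.18],"jaw":1},{"delta_pos":[0,0,0],"rotation":[0,0,-0.18],"jaw":1}]'
python3 -m handwheel '[{"delta_pos":[0,0,0],"rotation":[0,0,0],"jaw":1},{"delta_pos":[0,0,0],"rotation":[0,0,0],"jaw":1}]'
cat > sp.py <<'E'
from h import *
im,D=vision.grab_frame('wrist'); p=vision.camera_params('wrist'); s=status.get_state()
r=Rm(s['eef_rot']); print(s['eef_pos'],'yaw y',np.arctan2(r[1,1],r[0,1]),'cam',p['position'])
P=cloud(p,D)
def box(m,z,name):
    c=max(cv2.findContours(m.astype(np.uint8),0,1)[0],key=cv2.contourArea)[:,0]
    w=onz(p,c,z)[:,:2].astype(np.float32); r=cv2.minAreaRect(w); b=cv2.boxPoints(r)
    e=b[1]-b[0],b[2]-b[1]; l=max(e,key=np.linalg.norm); a=np.arctan2(l[1],l[0])
    print(name,m.sum(),'c',np.round(r[0],1),'size',np.round(r[1],1),'long axis',round(float((a+np.pi/2)%np.pi-np.pi/2),3))
near=np.hypot(P[:,:,0]-536,P[:,:,1]+168)<75
box(near&(P[:,:,2]>18)&(P[:,:,2]<150),28,'rest'); box(near&(P[:,:,2]>33)&(P[:,:,2]<48),40,'bar');box(near&(P[:,:,2]>117)&(P[:,:,2]<132),123,'handle top')
E
python3 sp.py
```

```text
time: 4.12
eef_pos: [535.8, -167.6, 221.8]
eef_rot: [0.799, 0.602, 0.0, 0.0]
force: [-0.4, -0.4, -0.2]
grip_width: 93.0
gripper_force: 0.0
time: 4.38
eef_pos: [535.6, -168.6, 221.4]
eef_rot: [0.796, 0.605, 0.0, 0.0]
force: [0.7, 0.4, 0.3]
grip_width: 93.2
gripper_force: 0.0
[ 535.56522025 -168.89792116  221.34697235] yaw y -0.2719584647430708 cam [ 553.99842782 -102.23118027  421.03750083]
rest 7546 c [ 540.4 -171. ] size [ 63.6 110. ] long axis -0.393
bar 1153 c [ 541.3 -169.4] size [22.6 67.6] long axis -0.401
handle top 912 c [ 541.3 -169.1] size [18.9 26.1] long axis -0.401
```

The turned view agrees: the spanner is at (541,-169), angle -0.401. So the wrist camera is right, and the top camera's x reads about 4 mm low. I'll turn back, descend and grip.

```bash
python3 -m handwheel '[{"delta_pos":[0.5,0,0],"rotation":[0,0,0.18],"jaw":1},{"delta_pos":[0,0,0],"rotation":[0,0,0.18],"jaw":1},{"delta_pos":[0,0,0],"rotation":[0,0,0.18],"jaw":1},{"delta_pos":[0,0,0],"rotation":[0,0,0.18],"jaw":1},{"delta_pos":[0,0,0],"rotation":[0,0,0.18],"jaw":1},{"delta_pos":[0,0,-1],"rotation":[0,0,0.18],"jaw":1},{"delta_pos":[0,0,-2],"rotation":[0,0,0.18],"jaw":1},{"delta_pos":[0,0,-2],"rotation":[0,0,0.18],"jaw":1}]'
python3 -m handwheel '[{"delta_pos":[0,0,0],"rotation":[0,0,0],"jaw":1},{"delta_pos":[0,0,0],"rotation":[0,0,0],"jaw":1}]'; python3 sp.py
```

```text
time: 5.42
eef_pos: [540.5, -169.5, 170.7]
eef_rot: [0.198, 0.98, -0.0, 0.0]
force: [-0.5, 1.3, -0.0]
grip_width: 92.9
gripper_force: 0.0
time: 5.68
eef_pos: [540.8, -169.8, 171.8]
eef_rot: [0.203, 0.979, -0.0, 0.0]
force: [-0.0, -0.5, 0.0]
grip_width: 92.8
gripper_force: 0.0
[ 541.01509309 -169.90961942  172.10495355] yaw y 1.1618993600039562 cam [ 477.95061982 -141.88108659  371.69879657]
rest 9523 c [ 541.3 -170.2] size [ 60.  110.6] long axis -0.393
bar 873 c [ 527.  -163.6] size [21.6 37.5] long axis -0.41
handle top 1265 c [ 540.3 -169.5] size [18.1 26.6] long axis -0.401
```

```bash
python3 -m handwheel '[{"delta_pos":[0,0,-3],"rotation":[0,0,0],"jaw":1},{"delta_pos":[0,0,-3],"rotation":[0,0,0],"jaw":1},{"delta_pos":[0,0,-3],"rotation":[0,0,0],"jaw":1},{"delta_pos":[0,0,-1.2],"rotation":[0,0,0],"jaw":1},{"delta_pos":[0,0,0],"rotation":[0,0,0],"jaw":0.5},{"delta_pos":[0,0,0],"rotation":[0,0,0],"jaw":0.3},{"delta_pos":[0,0,0],"rotation":[0,0,0],"jaw":0},{"delta_pos":[0,0,0],"rotation":[0,0,0],"jaw":0}]'
python3 -m handwheel '[{"delta_pos":[0,0,0],"rotation":[0,0,0],"jaw":0},{"delta_pos":[0,0,0],"rotation":[0,0,0],"jaw":0},{"delta_pos":[0,0,0],"rotation":[0,0,0],"jaw":0},{"delta_pos":[0,0,0],"rotation":[0,0,0],"jaw":0}]'
```

```text
time: 6.72
eef_pos: [540.8, -169.9, 69.8]
eef_rot: [0.202, 0.979, -0.0, 0.001]
force: [0.1, 0.4, -0.1]
grip_width: 57.5
gripper_force: 0.0
time: 7.22
eef_pos: [540.3, -169.7, 69.0]
eef_rot: [0.202, 0.979, -0.0, -0.0]
force: [-0.4, -1.8, -2.2]
grip_width: 17.6
gripper_force: 27.7
```

Gripped at 17.6 mm opening. Next I lift it, check the lift, and carry it over the ring.

```bash
python3 -m handwheel '[{"delta_pos":[0,0,1],"rotation":[0,0,0],"jaw":0},{"delta_pos":[0,0,2],"rotation":[0,0,0],"jaw":0},{"delta_pos":[0,0,3],"rotation":[0,0,0],"jaw":0},{"delta_pos":[0,0,3],"rotation":[0,0,0],"jaw":0},{"delta_pos":[0,0,1],"rotation":[0,0,0],"jaw":0},{"delta_pos":[0,0,0],"rotation":[0,0,0],"jaw":0}]'
python3 -m handwheel '[{"delta_pos":[0,3,0],"rotation":[0,0,0.02],"jaw":0},{"delta_pos":[0,5,0],"rotation":[0,0,0.03],"jaw":0},{"delta_pos":[0.3,5,0],"rotation":[0,0,0.03],"jaw":0},{"delta_pos":[0.3,5,0],"rotation":[0,0,0.03],"jaw":0},{"delta_pos":[0.3,5,0],"rotation":[0,0,0],"jaw":0},{"delta_pos":[0,5,0],"rotation":[0,0,0],"jaw":0},{"delta_pos":[0,5,0],"rotation":[0,0,0],"jaw":0},{"delta_pos":[0,3.5,0],"rotation":[0,0,0],"jaw":0}]'
python3 -m handwheel '[{"delta_pos":[0,1.6,0],"rotation":[0,0,0],"jaw":0},{"delta_pos":[0,0,0],"rotation":[0,0,0],"jaw":0},{"delta_pos":[0,0,0],"rotation":[0,0,0],"jaw":0}]'
python3 - <<'E'
from h import *
im,D=vision.grab_frame('wrist'); p=vision.camera_params('wrist'); s=status.get_state()
np.savez('pics/w3',im=im,D=D); cv2.imwrite('pics/w3.png',im[:,:,::-1])
import json;json.dump({k:np.array(p[k]).tolist() for k in p},open('pics/w3.json','w'))
r=Rm(s['eef_rot']); print(s['eef_pos'],'yaw y',np.arctan2(r[1,1],r[0,1]),s['force'],s['moment'],s['grip_width'])
E
```

```text
time: 7.98
eef_pos: [540.5, -169.7, 169.3]
eef_rot: [0.202, 0.979, -0.0, 0.0]
force: [0.5, -0.6, -3.0]
grip_width: 17.6
gripper_force: 30.0
time: 8.98
eef_pos: [547.9, 197.4, 167.1]
eef_rot: [0.147, 0.989, -0.0, -0.002]
force: [0.1, -0.4, -2.0]
grip_width: 17.7
gripper_force: 30.0
time: 9.35
eef_pos: [549.3, 209.9, 168.5]
eef_rot: [0.148, 0.989, -0.001, -0.0]
force: [-0.0, -0.7, -1.5]
grip_width: 17.9
gripper_force: 30.0
[549.49728394 209.84596548 168.7490283 ] yaw y 1.2726034236263928 [-0.21730834 -0.55162696 -1.72223467] [-0.01262747 -0.0126983  -0.00762697] 17.42705421820715
```

View pics/w3.png

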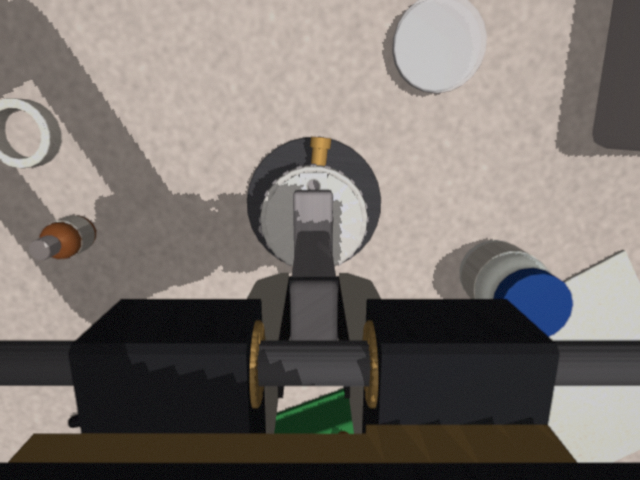

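The wrist view shows the near hole at about (313,185), just beyond the crossbar's near end at (313,192). Using both, I can aim the pin relative to the hole.

```bash
python3 - <<'E'
from h import *; import json
f=np.load('pics/w3.npz'); im,D=f['im'],f['D']; p=json.load(open('pics/w3.json')); P=cloud(p,D)
v,u=np.mgrid[0:480,0:640]; g=cv2.cvtColor(im,cv2.COLOR_RGB2GRAY)
print(g[176:196,304:324:2])
m=(np.hypot(u-315,v-220)<75)&(P[:,:,2]>62)&(P[:,:,2]<80)
k=np.vstack([c[:,0] for c in cv2.findContours(m.astype(np.uint8),0,1)[0] if len(c)>20])
w=onz(p,k,70)[:,:2]; 
from scipy.optimize import least_squares
ok=abs(np.hypot(*(w-[549.4,211.7]).T)-39)<5
r=least_squares(lambda c:np.hypot(*(w[ok]-c[:2]).T)-c[2],[549.4,211.7,39],loss='soft_l1'); print('ring c,r',r.x,ok.sum())
b=(abs(u-314)<40)&(abs(v-220)<60)&(P[:,:,2]>130)&(P[:,:,2]<150)&(v<235)
print('bar z',np.median(P[b][:,2]),b.sum())
zt=np.median(P[b][:,2])
for row in (196,200,206,212,218):
    q=u[row][b[row]]; l=onz(p,[[q.min()-.5,row],[q.max()+.5,row]],139.7)[:,:2]; print(row,l.mean(0),np.hypot(*(l[1]-l[0])))
top=v[b].min(); print('end',top,onz(p,[[np.mean(u[top+1][b[top+1]]),top-.5]],139.7))
E
```

```text
[[205 206 206 207 205 206 206 205 205 205]
 [203 204 206 206 203 204 205 205 206 207]
 [202 201 205 200 192 188 196 206 205 206]
 [201 203 202 186 167 154 176 199 207 206]
 [205 205 195 165 147 116 141 185 205 207]
 [207 205 180 155 143 100 109 159 202 205]
 [205 199 167 153 143  97  95 133 191 205]
 [203 194 160 153 144  98  93 112 178 206]
 [201 188 153 152 149 104  95 100 167 204]
 [194 182 145 152 152 111  91  96 160 205]
 [200 184 134 151 154 114  92  95 159 204]
 [205 186 128 147 153 124  89  93 160 202]
 [199 184 117 131 142 129  84  89 153 186]
 [164 156  97  97 112 105  74  83 126 142]
 [102  96  68  70  77  76  63  70  82  88]
 [ 77  75  75  77  77  77  77  79  75  78]
 [ 98  97  99 101  99 102 101 101 102 104]
 [119 121 123 124 125 125 126 127 125 124]
 [133 136 138 139 137 137 139 139 138 137]
 [144 146 147 149 146 148 147 148 148 147]]
ring c,r [547.54338706 211.3910876   38.60031162] 296
bar z 139.8860017401028 1746
196 [520.15855456 219.24431814] 21.844076490241225
200 [522.27108218 218.59239587] 21.895894027051757
206 [525.45871262 217.608698  ] 21.97411289555905
212 [528.66917997 216.61795178] 22.05292883076432
218 [531.98420575 215.88445869] 21.579054261588006
end 190 [[516.82712593 220.55680484 139.7       ]]
```

```bash
python3 - <<'E'
from h import *; import json
p=json.load(open('pics/w3.json'))
print(onz(p,[[313.2,185.2],[313.2,179],[306.5,186],[320,186]],70))
a=-0.29; print('pin now', np.array([549.4,210.2])-25*np.array([np.cos(-.298),np.sin(-.298)]))
E
```

```text
[[523.88302285 218.48710241  70.        ]
 [519.68965748 219.77928547  70.        ]
 [523.02920709 213.78450888  70.        ]
 [525.84424515 222.92264074  70.        ]]
pin now [525.50185954 217.5402236 ]
```

```bash
python3 -m handwheel '[{"delta_pos":[-0.17,0.13,-1.5],"rotation":[0,0,0.005],"jaw":0},{"delta_pos":[0,0,-2],"rotation":[0,0,0],"jaw":0},{"delta_pos":[0,0,-1],"rotation":[0,0,0],"jaw":0},{"delta_pos":[0,0,0],"rotation":[0,0,0],"jaw":0},{"delta_pos":[0,0,0],"rotation":[0,0,0],"jaw":0}]'
python3 -m handwheel '[{"delta_pos":[0,0,-0.2],"rotation":[0,0,0],"jaw":0},{"delta_pos":[0,0,-0.2],"rotation":[0,0,0],"jaw":0},{"delta_pos":[0,0,-0.1],"rotation":[0,0,0],"jaw":0},{"delta_pos":[0,0,0],"rotation":[0,0,0],"jaw":0}]'
```

```text
time: 10.02
eef_pos: [548.2, 212.6, 124.5]
eef_rot: [0.145, 0.989, 0.0, 0.0]
force: [0.7, 0.0, -1.8]
grip_width: 17.9
gripper_force: 30.0
time: 10.52
eef_pos: [547.6, 212.6, 119.0]
eef_rot: [0.145, 0.989, -0.0, -0.0]
force: [-0.7, 0.1, -2.6]
grip_width: 17.8
gripper_force: 30.0
```

```bash
python3 -m handwheel '[{"delta_pos":[0,-0.15,0],"rotation":[0,0,0],"jaw":0},{"delta_pos":[0,0,-0.1],"rotation":[0,0,0],"jaw":0},{"delta_pos":[0,0,-0.1],"rotation":[0,0,0],"jaw":0},{"delta_pos":[0,0,0],"rotation":[0,0,0],"jaw":0}]'
python3 -m handwheel '[{"delta_pos":[0,0,-0.1],"rotation":[0,0,0],"jaw":0},{"delta_pos":[0,0,-0.1],"rotation":[0,0,0],"jaw":0},{"delta_pos":[0,0,0],"rotation":[0,0,0],"jaw":0}]'; python3 -c "
from h import *;print(status.get_state()['moment'])"
```

```text
time: 11.02
eef_pos: [547.6, 211.1, 116.9]
eef_rot: [0.145, 0.989, -0.0, -0.0]
force: [0.5, 0.3, -2.0]
grip_width: 17.7
gripper_force: 30.0
time: 11.4
eef_pos: [547.6, 211.1, 114.9]
eef_rot: [0.145, 0.989, -0.0, -0.0]
force: [-0.6, 0.1, -3.2]
grip_width: 17.9
gripper_force: 30.0
[-0.03308725  0.05235982  0.02907228]
```

```bash
python3 -m handwheel '[{"delta_pos":[0,0,-0.1],"rotation":[0,0,0],"jaw":0},{"delta_pos":[0,0,-0.1],"rotation":[0,0,0],"jaw":0},{"delta_pos":[0,0,0],"rotation":[0,0,0],"jaw":0}]'; python3 -m handwheel '[{"delta_pos":[0,0,-0.1],"rotation":[0,0,0],"jaw":0},{"delta_pos":[0,0,0],"rotation":[0,0,0],"jaw":0}]'; python3 -c "
from h import *;print(status.get_state()['moment'])"
```

```text
time: 11.78
eef_pos: [547.6, 211.1, 112.9]
eef_rot: [0.145, 0.989, -0.0, -0.0]
force: [-0.1, -0.3, -1.6]
grip_width: 18.0
gripper_force: 30.0
time: 12.02
eef_pos: [547.7, 211.1, 112.0]
eef_rot: [0.145, 0.989, -0.0, -0.0]
force: [0.3, 0.4, -2.3]
grip_width: 17.7
gripper_force: 30.0
[ 0.04491557 -0.02009472 -0.01536515]
```

```bash
python3 -m handwheel '[{"delta_pos":[0,0,-0.05],"rotation":[0,0,0],"jaw":0},{"delta_pos":[0,0,-0.05],"rotation":[0,0,0],"jaw":0},{"delta_pos":[0,0,0],"rotation":[0,0,0],"jaw":0}]'; python3 -m handwheel '[{"delta_pos":[0,0,-0.05],"rotation":[0,0,0],"jaw":0},{"delta_pos":[0,0,0],"rotation":[0,0,0],"jaw":0}]'; python3 -c "
from h import *;print(status.get_state()['moment'])"
```

```text
time: 12.4
eef_pos: [547.7, 211.1, 111.0]
eef_rot: [0.145, 0.989, 0.0, -0.0]
force: [-0.0, 0.0, -2.1]
grip_width: 18.1
gripper_force: 30.0
time: 12.65
eef_pos: [547.8, 211.1, 110.9]
eef_rot: [0.145, 0.989, 0.0, 0.0]
force: [-0.5, 0.6, 1.1]
grip_width: 18.3
gripper_force: 30.0
[-0.0734103   0.22086897 -0.00755857]
```

The spanner is fully seated on the ring face. Now I turn clockwise gently, watching moment and force.

```bash
python3 -m handwheel '[{"delta_pos":[0,0,-0.03],"rotation":[0,0,-0.05],"jaw":0},{"delta_pos":[0,0,0],"rotation":[0,0,-0.05],"jaw":0},{"delta_pos":[0,0,0],"rotation":[0,0,-0.05],"jaw":0},{"delta_pos":[0,0,0],"rotation":[0,0,0],"jaw":0}]'; cat > st.py <<'E'
from h import *
s=status.get_state();r=Rm(s['eef_rot']);print('yaw',np.round(np.arctan2(r[1,1],r[0,1]),4),'F',np.round(s['force'],1),'M',np.round(s['moment'],3),s['eef_pos'].round(1) if hasattr(s['eef_pos'],'round') else s['eef_pos'],s['time'])
E
python3 st.py
```

```text
time: 13.15
eef_pos: [547.8, 210.9, 110.9]
eef_rot: [0.219, 0.976, -0.0, 0.0]
force: [-1.1, -1.7, 3.5]
grip_width: 17.7
gripper_force: 30.0
yaw 1.1298 F [-1.1 -1.7  3.5] M [-0.382  0.432  0.123] [547.8 210.9 110.9] 13.15
```

```bash
python3 -m handwheel '[{"delta_pos":[0,0,0],"rotation":[0,0,-0.05],"jaw":0},{"delta_pos":[0,0,0],"rotation":[0,0,-0.05],"jaw":0},{"delta_pos":[0,0,0],"rotation":[0,0,-0.05],"jaw":0},{"delta_pos":[0,0,0],"rotation":[0,0,0],"jaw":0}]'|tail -2; python3 st.py;  python3 -m handwheel '[{"delta_pos":[0,0,0],"rotation":[0,0,-0.05],"jaw":0},{"delta_pos":[0,0,0],"rotation":[0,0,-0.05],"jaw":0},{"delta_pos":[0,0,0],"rotation":[0,0,0],"jaw":0}]'|tail -2; python3 st.py
```

```text
grip_width: 17.6
gripper_force: 30.0
yaw 0.9805 F [-2.3 -2.6  6.3] M [-0.423  0.481  0.164] [547.9 210.9 110.9] 13.65
grip_width: 18.2
gripper_force: 30.0
yaw 0.8805 F [-2.  -0.6  5.4] M [-0.443  0.514  0.091] [548.  211.  110.9] 14.025
```

```bash
cat > bar.py <<'E'
import sys; from h import *
im,D=vision.grab_frame('wrist'); p=vision.camera_params('wrist'); P=cloud(p,D); v,u=np.mgrid[0:480,0:640]
s=status.get_state();r=Rm(s['eef_rot']); Y=np.arctan2(r[1,1],r[0,1]); zb=float(s['eef_pos'][2])-29
b=(abs(u-314)<40)&(v>120)&(v<235)&(abs(P[:,:,2]-zb)<6)
c=[]
for row in range(v[b].min()+4,v[b].max()-3):
    q=u[row][b[row]]
    if len(q)>20: c.append(onz(p,[[(q.min()+q.max())/2,row]],zb)[0,:2])
c=np.array(c); l=cv2.fitLine(c.astype(np.float32),2,0,.01,.01).ravel(); print('bar angle',np.arctan(l[1]/l[0]),'tool',Y-np.pi/2, 'barz',np.median(P[b][:,2]),'n',len(c))
cv2.imwrite('pics/%s.png'%sys.argv[1],im[100:340,200:440,::-1].repeat(2,0).repeat(2,1))
E
python3 bar.py w4
```

```text
bar angle -0.69838274 tool -0.6899205109789593 barz 82.01402306547479 n 37
```

View pics/w4.png

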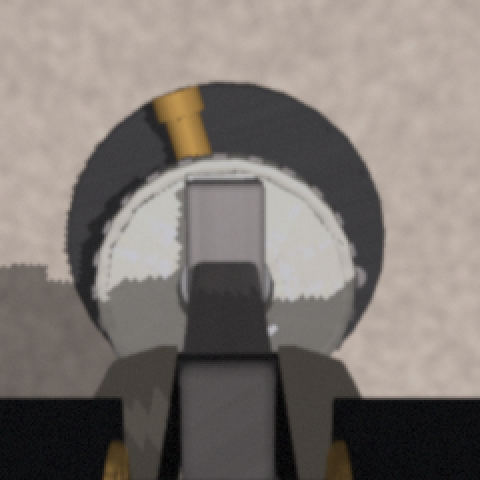

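The view shows the crossbar flat on the ring at z = 82, aligned with the tool, with no hole exposed beside it. So the ring is turning with the spanner, and I'll continue.

```bash
python3 -m handwheel '[{"delta_pos":[0,0,0],"rotation":[0,0,-0.05],"jaw":0},{"delta_pos":[0,0,0],"rotation":[0,0,-0.05],"jaw":0},{"delta_pos":[0,0,0],"rotation":[0,0,-0.05],"jaw":0},{"delta_pos":[0,0,0],"rotation":[0,0,-0.05],"jaw":0},{"delta_pos":[0,0,0],"rotation":[0,0,0],"jaw":0}]'|tail -2; python3 st.py;  python3 -m handwheel '[{"delta_pos":[0,0,0],"rotation":[0,0,-0.04],"jaw":0},{"delta_pos":[0,0,0],"rotation":[0,0,-0.04],"jaw":0},{"delta_pos":[0,0,0],"rotation":[0,0,0],"jaw":0}]'|tail -2; python3 st.py
python3 -m handwheel '[{"delta_pos":[0,0,0],"rotation":[0,0,-0.03],"jaw":0},{"delta_pos":[0,0,0],"rotation":[0,0,-0.03],"jaw":0},{"delta_pos":[0,0,0],"rotation":[0,0,0],"jaw":0}]'|tail -2; python3 st.py
```

```text
grip_width: 17.8
gripper_force: 30.0
yaw 0.6805 F [-1.7 -1.3  4.6] M [-0.472  0.492  0.117] [548.  210.9 110.9] 14.7
grip_width: 18.0
gripper_force: 30.0
yaw 0.6006 F [-1.2 -2.1  5.1] M [-0.44   0.402  0.139] [548.  210.9 110.9] 15.075
grip_width: 17.7
gripper_force: 30.0
yaw 0.5408 F [-0.7 -1.9  5.3] M [-0.428  0.495  0.19 ] [548.1 210.9 110.9] 15.45
```

Turned 0.74 so far. I'll take smaller steps and watch for the stop.

```bash
python3 -m handwheel '[{"delta_pos":[0,0,0],"rotation":[0,0,-0.03],"jaw":0},{"delta_pos":[0,0,0],"rotation":[0,0,-0.03],"jaw":0},{"delta_pos":[0,0,0],"rotation":[0,0,0],"jaw":0}]'|tail -2; python3 st.py
python3 -m handwheel '[{"delta_pos":[0,0,0],"rotation":[0,0,-0.03],"jaw":0},{"delta_pos":[0,0,0],"rotation":[0,0,0],"jaw":0}]'|tail -2; python3 st.py;python3 bar.py w5
```

```text
grip_width: 17.6
gripper_force: 30.0
yaw 0.4808 F [-1.1 -2.4  5.1] M [-0.44   0.433  0.18 ] [548.1 210.9 110.9] 15.825
grip_width: 17.6
gripper_force: 30.0
yaw 0.4508 F [-0.8 -1.9  5.7] M [-0.438  0.433  0.197] [548.1 210.9 110.9] 16.075
bar angle -1.1388078 tool -1.1198011072458378 barz 81.95838208110234 n 37
```

```bash
python3 -m handwheel '[{"delta_pos":[0,0,0],"rotation":[0,0,-0.03],"jaw":0},{"delta_pos":[0,0,0],"rotation":[0,0,0],"jaw":0}]'|tail -2; python3 st.py
python3 -m handwheel '[{"delta_pos":[0,0,0],"rotation":[0,0,-0.03],"jaw":0},{"delta_pos":[0,0,0],"rotation":[0,0,0],"jaw":0}]'|tail -2; python3 st.py;python3 bar.py w6
```

```text
grip_width: 18.1
gripper_force: 30.1
yaw 0.421 F [-0.5 -2.2  4.8] M [-0.381  0.443  0.318] [548.1 211.  110.9] 16.375
grip_width: 17.9
gripper_force: 30.7
yaw 0.3918 F [-1.3 -2.   4.8] M [-0.43  0.36  0.64] [548.1 211.  110.9] 16.625
bar angle -1.137868 tool -1.1787428126793411 barz 81.96926679477971 n 37
```

```bash
python3 -m handwheel '[{"delta_pos":[0,0,0],"rotation":[0,0,-0.03],"jaw":0},{"delta_pos":[0,0,0],"rotation":[0,0,0],"jaw":0}]'|tail -2; python3 st.py;python3 bar.py w7
```

```text
grip_width: 18.0
gripper_force: 31.5
yaw 0.3621 F [-2.1 -1.5  5.9] M [-0.307  0.439  0.789] [548.  211.1 110.9] 16.925
bar angle -1.1504685 tool -1.208432442659948 barz 81.97028053073768 n 37
```

That's the stop: the moment rose from 0.2 to 0.8 N m and the bar stayed at -1.14 while the tool turned on. I'll unload the twist and lift.

```bash
python3 -m handwheel '[{"delta_pos":[0,0,0],"rotation":[0,0,0.04],"jaw":0},{"delta_pos":[0,0,0],"rotation":[0,0,0.04],"jaw":0},{"delta_pos":[0,0,0],"rotation":[0,0,0],"jaw":0}]'|tail -2; python3 st.py; python3 bar.py w8
python3 -m handwheel '[{"delta_pos":[0,0,0.1],"rotation":[0,0,0],"jaw":0},{"delta_pos":[0,0,0.2],"rotation":[0,0,0],"jaw":0},{"delta_pos":[0,0,0],"rotation":[0,0,0],"jaw":0}]'|tail -2; python3 st.py
```

```text
grip_width: 18.1
gripper_force: 29.9
yaw 0.441 F [-1.6 -1.8  5.3] M [-0.234  0.436  0.048] [548.  211.2 110.9] 17.35
bar angle -1.1241239 tool -1.1302068230979418 barz 81.9673184531265 n 36
grip_width: 17.5
gripper_force: 29.9
yaw 0.4393 F [ 0.6  0.6 -2.7] M [-0.053 -0.011 -0.063] [547.6 211.2 112.9] 17.775
```

```bash
python3 -m handwheel '[{"delta_pos":[0,0,0.3],"rotation":[0,0,0],"jaw":0},{"delta_pos":[0,0,0.4],"rotation":[0,0,0],"jaw":0},{"delta_pos":[0,0,1],"rotation":[0,0,0],"jaw":0},{"delta_pos":[0,0,2],"rotation":[0,0,0],"jaw":0},{"delta_pos":[0,0,2],"rotation":[0,0,0],"jaw":0},{"delta_pos":[0,0,0],"rotation":[0,0,0],"jaw":0},{"delta_pos":[0,0,0],"rotation":[0,0,0],"jaw":0}]'|tail -2; python3 st.py; python3 bar.py w9; python3 - <<'E'
from h import *
im,D=vision.grab_frame('wrist');p=vision.camera_params('wrist');g=cv2.cvtColor(im,cv2.COLOR_RGB2GRAY)
# hole darker blob just above bar end
c=[547.7,211.3];P=cloud(p,D);m=(np.hypot(P[:,:,0]-c[0],P[:,:,1]-c[1])<33)&(np.hypot(P[:,:,0]-c[0],P[:,:,1]-c[1])>17)&(P[:,:,2]<76)
v,u=np.mgrid[0:480,0:640];k=m&(g<135)
n,l,st,cc=cv2.connectedComponentsWithStats(k.astype(np.uint8))
for i in range(1,n):
    if st[i,4]>15: w=onz(p,cc[i],70)[0];print(st[i,4],cc[i],w,np.arctan((w[1]-c[1])/(w[0]-c[0])))
E
```

```text
grip_width: 17.7
gripper_force: 29.9
yaw 0.439 F [ 0.2  0.3 -2.6] M [-0.015  0.101 -0.016] [547.3 211.1 169.8] 18.65
bar angle -1.1246982 tool -1.1317734654974778 barz 140.49166556293682 n 36
53 [313.58490566 186.54716981] [536.18795213 235.49109214  70.        ] -1.1266305394133453
482 [288.22406639 232.57261411] [533.74991648 197.13016294  70.        ] 0.793212874810632
```

The exposed hole sits at -1.13, against -0.29 before, so the ring has turned. Now I carry the spanner back to the rest.

```bash
python3 -m handwheel '[{"delta_pos":[0,-3,0],"rotation":[0,0,0.1],"jaw":0},{"delta_pos":[0,-5,0],"rotation":[0,0,0.1],"jaw":0},{"delta_pos":[-0.2,-5,0],"rotation":[0,0,0.1],"jaw":0},{"delta_pos":[-0.2,-5,0],"rotation":[0,0,0.1],"jaw":0},{"delta_pos":[-0.3,-5,0],"rotation":[0,0,0.1],"jaw":0},{"delta_pos":[0,-5,0],"rotation":[0,0,0.1],"jaw":0},{"delta_pos":[0,-5,0],"rotation":[0,0,0.1],"jaw":0},{"delta_pos":[0,-3,0],"rotation":[0,0,0.036],"jaw":0}]'|tail -2
python3 -m handwheel '[{"delta_pos":[0,-2.1,0],"rotation":[0,0,0],"jaw":0},{"delta_pos":[0,0,0],"rotation":[0,0,0],"jaw":0},{"delta_pos":[0,0,0],"rotation":[0,0,0],"jaw":0},{"delta_pos":[0,0,0],"rotation":[0,0,0],"jaw":0},{"delta_pos":[0,0,0],"rotation":[0,0,0],"jaw":0}]'|tail -2; python3 st.py; python3 bar.py w10
```

```text
grip_width: 17.6
gripper_force: 30.0
grip_width: 17.8
gripper_force: 30.0
yaw 1.1763 F [ 0.3 -0.4 -2.2] M [-0.007  0.025 -0.032] [ 540.8 -168.9  170.4] 20.375
bar angle -0.39323956 tool -0.3946950219296024 barz 141.52253459597708 n 37
```

```bash
python3 -m handwheel '[{"delta_pos":[0,-0.1,-2],"rotation":[0,0,0],"jaw":0},{"delta_pos":[0,0,-3],"rotation":[0,0,0],"jaw":0},{"delta_pos":[0,0,-2.5],"rotation":[0,0,0],"jaw":0},{"delta_pos":[0,0,-1.2],"rotation":[0,0,0],"jaw":0},{"delta_pos":[0,0,0],"rotation":[0,0,0],"jaw":0},{"delta_pos":[0,0,0],"rotation":[0,0,0],"jaw":0}]'|tail -2; python3 st.py
python3 -m handwheel '[{"delta_pos":[0,0,-0.2],"rotation":[0,0,0],"jaw":0},{"delta_pos":[0,0,-0.2],"rotation":[0,0,0],"jaw":0},{"delta_pos":[0,0,-0.2],"rotation":[0,0,0],"jaw":0},{"delta_pos":[0,0,0],"rotation":[0,0,0],"jaw":0}]'|tail -2; python3 st.py
```

```text
grip_width: 17.8
gripper_force: 30.0
yaw 1.1752 F [-0.1  0.3 -2.2] M [-0.065  0.032 -0.007] [ 541.5 -171.2   84.3] 21.175
grip_width: 17.8
gripper_force: 30.0
yaw 1.175 F [-0.1 -0.5 -2.2] M [-0.035  0.005 -0.009] [ 540.5 -170.8   77.1] 21.675
```

```bash
python3 -m handwheel '[{"delta_pos":[0,0.08,-0.2],"rotation":[0,0,0],"jaw":0},{"delta_pos":[0,0,-0.2],"rotation":[0,0,0],"jaw":0},{"delta_pos":[0,0,-0.15],"rotation":[0,0,0],"jaw":0},{"delta_pos":[0,0,0],"rotation":[0,0,0],"jaw":0}]'|tail -2; python3 st.py
python3 -m handwheel '[{"delta_pos":[0,0,-0.1],"rotation":[0,0,0],"jaw":0},{"delta_pos":[0,0,-0.05],"rotation":[0,0,0],"jaw":0},{"delta_pos":[0,0,0],"rotation":[0,0,0],"jaw":0},{"delta_pos":[0,0,0],"rotation":[0,0,0],"jaw":0}]'|tail -2; python3 st.py
```

```text
grip_width: 18.0
gripper_force: 30.0
yaw 1.1751 F [ 0.6  1.  -2.4] M [-0.039  0.019  0.017] [ 540.6 -170.    71.5] 22.175
grip_width: 18.0
gripper_force: 30.0
yaw 1.175 F [-0.  -0.2 -2.1] M [0.023 0.004 0.018] [ 540.7 -170.1   70.3] 22.675
```

```bash
python3 -m handwheel '[{"delta_pos":[0,0,-0.05],"rotation":[0,0,0],"jaw":0},{"delta_pos":[0,0,-0.05],"rotation":[0,0,0],"jaw":0},{"delta_pos":[0,0,0],"rotation":[0,0,0],"jaw":0},{"delta_pos":[0,0,0],"rotation":[0,0,0],"jaw":0}]'|tail -2; python3 st.py
python3 -m handwheel '[{"delta_pos":[0,0,-0.04],"rotation":[0,0,0],"jaw":0},{"delta_pos":[0,0,0],"rotation":[0,0,0],"jaw":0}]'|tail -2; python3 st.py
```

```text
grip_width: 17.6
gripper_force: 30.0
yaw 1.175 F [ 0.  -0.2 -2.4] M [-0.025  0.025  0.02 ] [ 540.7 -170.    69.2] 23.175
grip_width: 17.5
gripper_force: 30.0
yaw 1.175 F [-0.4 -0.3 -1.5] M [0.019 0.071 0.036] [ 540.7 -170.1   69. ] 23.425
```

The spanner is down on the block (z 69.0, with its weight starting to be carried). Release and rise.

```bash
python3 -m handwheel '[{"delta_pos":[0,0,0],"rotation":[0,0,0],"jaw":0.3},{"delta_pos":[0,0,0],"rotation":[0,0,0],"jaw":0.6},{"delta_pos":[0,0,0],"rotation":[0,0,0],"jaw":0.8},{"delta_pos":[0,0,0],"rotation":[0,0,0],"jaw":0.8},{"delta_pos":[0,0,0],"rotation":[0,0,0],"jaw":0.8},{"delta_pos":[0,0,0],"rotation":[0,0,0],"jaw":0.8},{"delta_pos":[0,0,1],"rotation":[0,0,0],"jaw":0.8},{"delta_pos":[0,0,3],"rotation":[0,0,0],"jaw":0.8}]'|tail -2; python3 st.py
python3 -m handwheel '[{"delta_pos":[0,0,4],"rotation":[0,0,0],"jaw":0.8},{"delta_pos":[0,0,4],"rotation":[0,0,0],"jaw":0.8},{"delta_pos":[0,0,4],"rotation":[0,0,0],"jaw":0.8},{"delta_pos":[0,0,0],"rotation":[0,0,0],"jaw":0.8},{"delta_pos":[0,0,0],"rotation":[0,0,0],"jaw":0.8},{"delta_pos":[0,0,0],"rotation":[0,0,0],"jaw":0.8}]'|tail -2; python3 sp.py; python3 - <<'E'
from h import *
im,D=vision.grab_frame('scene'); cv2.imwrite('pics/s2.png',im[:,:,::-1])
p=vision.camera_params('top'); im,D=vision.grab_frame('top'); hsv=im.max(2).astype(int)
a=cv2.resize(im[195:275,350:430,::-1],(400,400),interpolation=2);b=cv2.resize(im[189:269,204:284,::-1],(400,400),interpolation=2)
cv2.imwrite('pics/crop2.png',np.hstack([a,b]))
E
```

```text
grip_width: 74.2
gripper_force: 0.0
yaw 1.175 F [-0.8  0.5  0. ] M [-0.009 -0.025  0.024] [ 539.6 -169.5  108.3] 24.425
grip_width: 74.4
gripper_force: 0.0
[ 539.95480049 -169.71706276  227.43769595] yaw y 1.1749370008315443 cam [ 477.32120218 -142.90244525  427.32550289]
rest 7148 c [ 540.9 -169.8] size [ 60.  109.3] long axis -0.394
bar 605 c [ 524.9 -162.5] size [21.9 32.2] long axis -0.39
handle top 876 c [ 541.3 -169.5] size [17.9 26.5] long axis -0.397
```

View pics/s2.png

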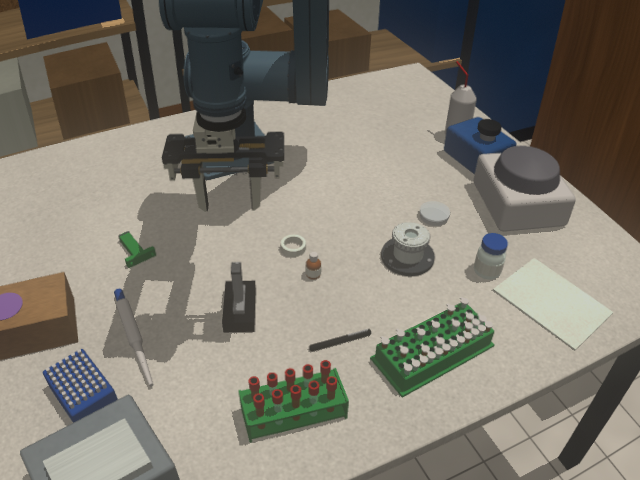

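View pics/crop2.png

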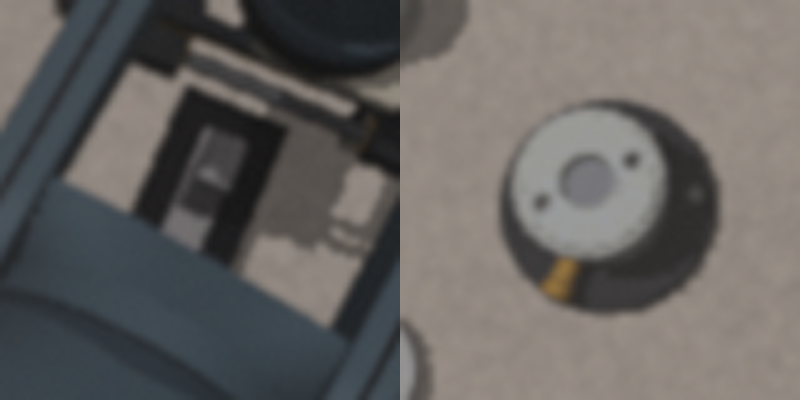

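The scene view shows the spanner upright in its rest at (237,290), with the other things where they were. In the top crop the holes have moved to (632,160) and (541,203). The handle measures (541,-169.5) at the right height, and the gripper is clear.

```bash
python3 -c "
from bench import job;print(job.job_done())"
```

```text
the job is handed in; nothing more can be done
None
```

The ring is turned clockwise to its solid stop, the spanner is back upright in its rest and released, the other things on the bench look undisturbed, and the job is handed in at about 26 s.

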